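# Clamp a freshly coated number plate in the riveting jig

## Robot

A 6-joint arm with a two-finger parallel gripper is mounted at the origin on the work surface. World frame = base frame: x ahead of the robot, y to its left, z up, the work surface at z = 0. Lengths are in mm, angles in rad, forces in N, time in s.
With the tool pointing down it reaches from about 275 to 1000 mm from the base axis. Payload 8.4 kg.
Tool frame: the origin (TCP) lies between the finger pads; the fingertips stand 19 mm ahead of it and the grasp point (between the pads) is the TCP; y points along the fingers, z is the direction in which the jaws open and shut, and the axes are right-handed (so a half turn about y gives the same grasp; the last joint's range is limited). The gripper opens to 85 mm and grips with 20 to 120 N. Pads are 22 mm wide; open, the fingers measure 114 mm over their backs; the gripper's body (76 mm by 85 mm) begins 54 mm behind the grasp point. The pads swing forward as they close: fully open they stand 13 mm farther back than shut.
Start: joints at [-1.331, 0.353, 1.633, -0, 1.155, -0.002], TCP at [149.655, -606.821, 250.281] pointing down, gripper open.
Joint ranges: [-2.63, 2.63], [-0.92, 2.1], [0.06, 2.66], [-1.3, 4.44], [0, 2.69], [-3.02, 3.02]. Speed limits (rad/s): [2.22, 2.22, 2.79, 3.14, 3.14, 3.14].

## Interface

Orientations are given as a unit quaternion [w, x, y, z].
In Python, from cell import monitor, snapshot, camera_info, workorder, search_frame, regions_of gives the robot as it stands.
- The arm moves only by the shell command python3 -m creep 'ROWS'. ROWS is JSON, a list that holds one entry, the list of rows, each a list of 7 numbers: the finger opening in cm, from 0 to 8.54, then the shift along the tool's x, y, z in cm, then the turn, a rotation vector about the tool's x, y, z in degrees. A call has 1 to 12 rows; each row is the pose to reach, as a shift and turn from the pose commanded when the call began, along the tool's axes at that moment; what a row does not reach only later rows make up. A row lasts 1/10 s, in which the tool goes at most 50 mm and 8.59 degrees, less where a joint would pass 70% of its speed; a pose out of reach is approached as far as the arm can. A call with a gripper value outside its range is refused whole. The fingers move at their own pace and stop on an object; the grip force is fixed at half the most. Time passes only in rows, so rows that repeat a pose let the fingers close. It gives the time, the measured TCP pose, the force and the opening at its end, in the units of the state.
- monitor.observe(): the state, without advancing time (a new reading comes with each control period).
- snapshot(name): name is "scene" or "side" or "wrist"; returns (picture, depth): 420x560x3 uint8, red, green, blue; 420x560 float32, mm along the optical axis (not along the pixel's ray), 0 where there is no reading.
- camera_info(name): a dict with "intrinsics" (3x3 intrinsics, pixels), "rvec" (rotation vector, rad) and "tvec" (3), from world to camera coordinates, as OpenCV has them; the wrist camera has in their place "tool_from_camera" (4x4, takes a point from camera to tool coordinates, whose origin is the TCP and whose axes are the tool frame's). Camera axes: x right, y down, z forward; pixel columns grow to the right and rows downward; lengths in mm; the calibration is good to about 2 mm. A picture is of the moment at which its call begins: read the wrist's pose just before it. camera_info takes no time and is no camera call.
- workorder.job_done(): hands the job in, once; it reports no verdict.
Trained networks look in the newest picture that a camera, given by its name, has taken for a name from the list of things; names that differ only in an ending like _2 or _b are one class to them, and where a whole thing is asked for, a point or a joint stands for the part that bears it (a point fixed in the world has none). Each returns a list of dicts, best first, with "confidence" (0 to 1); they miss things now and then, are a little off and sometimes report something else, mostly with a low value. They report only what shows in the picture. A call takes as long as a camera call.
- search_frame(camera, query): "box" ([centre column, centre row, width, height] in pixels, round what is visible of it).
- regions_of(camera, query): "region" (420x560 bool, what is visible of it) and "box" ([centre column, centre row, width, height] in pixels, round what is visible of it).
The state is a dict: "t": time; "joint_pos": joint angles; "joint_vel": joint speeds; "joint_torque": joint torques, N m; "position": TCP position; "eef_rot": TCP orientation; "wrist_force": force on the tool from outside, world axes, zero at the start; "moment": the same for the moment, N m; "grip_width": finger opening in mm.
Only numpy, scipy, OpenCV 4.12 (cv2) and the standard library are available. Lean on these libraries where they do the work, as an engineer would, in place of code of your own. Each camera call takes 0.05 s, during which the arm holds its last target. There are 200 camera calls.

## Task

The framed motorcycle plate lying in front of the riveting jig has a fresh soft coating. Slide it flat along the bench, without lifting it, until it lies square and flush against both of the jig's rubber stops, then swing the jig's hold-down arm down so that its sprung rubber foot rests on the plate and stays there. Be gentle: neither the gripper, the stops nor the foot may ever press on the plate with more than 12 N (a bit over a kilogram), and leave the other things on the bench where they are.

Things in the scene. Friction and masses are not known exactly. Their poses are not given: they have to be found in the camera images.
- plate: Loose framed motorcycle plate: flat slab 115 (own x) x 210 (own y) x 14 mm high, black plastic frame, white face, blue band at its +y end, 0.2 to 0.35 kg. Origin at the centre of its underside. It starts on the bench before the jig, askew by up to 0.25 rad against it, some 30 to 55 mm short of the back stop and 30 to 90 mm short of the side stop.
- jig: Fixed steel riveting jig on the bench, with no base under the plate; its yaw varies. Origin on the bench at the inner corner where the faces of its two stops would meet; x points away from the robot to the back stop (face on x = 0), y to the side stop (face on y = 0). Steel blocks behind the stops reach x = 67 and y = 60 mm and stand up to 42 mm high.
- seat (a point): Point on the bench, 57.5 mm before the back stop and 105 mm from the side stop, jig axes: the plate's origin belongs here, its axes along the jig's (blue end towards the side stop).
- holddown (a joint): Angle of the hold-down arm, rad: 0 level, growing as it swings up; starts at 0.9 to 1.25. Stiff hinge: the arm stays where it is left; about 2 N at the knob moves it. Hinge line along the jig's y at jig x = 55, z = 32 mm; the bar (14 mm wide, 9 thick) lies at jig y = -105 mm and points to the robot when level. The foot meets the plate at about 0.04; pressed to -0.10 it is too hard.
- knob (a point): Centre of the black ball, 28 mm across, on the end of the hold-down arm, 140 mm from the hinge: push or pinch here. About 18 mm over the plate's face when the arm is level.
- foot: Sprung rubber foot of the hold-down arm, a disc 20 mm across, 95 mm from the hinge; it gives up to 14 mm at 0.9 N per mm. Origin on the bar's middle line, 22 mm above the sole along the foot's own z.
- back_stop: Sprung black rubber-faced bar, 170 mm long (along y), 21 mm high; gives up to 18 mm along jig x at 0.9 N per mm. Origin at the middle of its face, on the bench. Axes as the jig.
- side_stop: Sprung black rubber-faced bar, 75 mm long (along x), 21 mm high; gives up to 18 mm along jig y at 0.9 N per mm. Origin at the middle of its face, on the bench. Axes as the jig.
- screwdriver: Bystander: screwdriver with green handle, lying left of the jig. Origin under its middle.
- mallet: Bystander: mallet with yellow handle, lying at the right. Origin under its middle.
- rivet_pot: Bystander: small open aluminium pot, 64 mm across, 55 mm high, just left of the side stop. Origin under its centre.
- paint_tin: Bystander: closed tin, 84 mm across, 110 mm high, left of the pot. Origin under its centre.
- tape_roll: Bystander: roll of tape lying flat, 90 mm across, 24 mm high, before the side stop, to the left of the plate. Origin under its centre.
- pliers: Bystander: pliers with red handles, lying right of the plate. Origin under the joint.

How it is judged:
By the outcome, as a careful person would: the job done as asked, in the order asked, and still so for the second after the job is handed in, with the robot touching nothing.
It also fails if it takes over 72 s, if anything falls off the work surface, if the arm or the gripper's body presses on something with over 40 N, if the wrist force passes 120 N, or if a joint passes its speed limit or range.

## Working session

There is one attempt and no reset: what is moved stays moved. The work goes in short steps, Python scripts to look and compute and a shell command to move; the robot and the scene stay as the last step left them, time stands still between calls to the robot, and variables do not carry over. Pictures are saved under pics/ and viewed, about 8 in all and at most 12, crops included, and the job is handed in when it is done.

```bash
ls; mkdir -p pics; cat > h.py <<'E'
import numpy as np, cv2
from scipy.spatial.transform import Rotation as R
from cell import monitor, snapshot, camera_info, workorder, search_frame, regions_of
def cam(name, st=None):
    i=camera_info(name); K=np.array(i["intrinsics"],float)
    if "rvec" in i:
        Rm=cv2.Rodrigues(np.array(i["rvec"],float))[0]; t=np.array(i["tvec"],float).ravel()
        return K,Rm.T,-Rm.T@t
    T=np.array(i["tool_from_camera"]); q=st["eef_rot"]; Rt=R.from_quat([q[1],q[2],q[3],q[0]]).as_matrix()
    return K,Rt@T[:3,:3],Rt@T[:3,3]+np.array(st["position"])
def cloud(depth,c):
    K,Rw,o=c; v,u=np.mgrid[:depth.shape[0],:depth.shape[1]]
    p=np.stack([(u-K[0,2])/K[0,0]*depth,(v-K[1,2])/K[1,1]*depth,depth],-1)
    return p@Rw.T+o
def toolR(st):
    q=st["eef_rot"]; return R.from_quat([q[1],q[2],q[3],q[0]]).as_matrix()
def shot(name,png=None):
    st=monitor.observe(); p,d=snapshot(name); c=cam(name,st)
    if png: cv2.imwrite("pics/"+png,p[:,:,::-1])
    return p,d,c,cloud(d,c)
E
python3 - <<'E'
from h import *
st=monitor.observe(); print(st["t"],st["position"],toolR(st).round(3).tolist(),st["wrist_force"])
for n in ["scene","side"]:
    p,d,c,P=shot(n,n+"0.png"); print(n,"cam at",c[2].round(),c[1][:,2].round(2))
    for q in ["plate","jig","knob","foot","back_stop","side_stop","tape_roll","rivet_pot","pliers","mallet","screwdriver","paint_tin"]:
        r=regions_of(n,q)
        if r:
            m=r[0]["region"]&(d>0); X=P[m]
            print(q,round(r[0]["confidence"],2),np.round(r[0]["box"]),m.sum(),np.median(X,0).round(),X.min(0).round(),X.max(0).round())
            np.save(f"{n}_{q}.npy",X)
    print()
E
```

```text
pics
0.0 [ 149.56049527 -606.37482204  249.54722448] [[-0.971, -0.0, 0.24], [-0.24, 0.001, -0.971], [0.0, -1.0, -0.001]] [-0.01094767 -0.18714358 -0.3755812 ]
scene cam at [1371. -389.  668.] [-0.75  0.32 -0.58]
plate 0.86 [280. 240.  78.  44.] 2153 [607. -87.  14.] [ 519. -192.   -2.] [683.  28.  22.]
jig 0.6 [338. 238.  93.  84.] 2605 [700.  19.  20.] [419. -98.  -2.] [748. 186. 166.]
knob 0.7 [322. 226.  25.  55.] 456 [693.   3. 107.] [420. -12.  -1.] [735. 140. 166.]
back_stop 0.88 [321. 250.  56.  28.] 375 [689. -14.  17.] [665. -80.  -2.] [712.  86.  24.]
side_stop 0.74 [344. 224.  24.  24.] 175 [620. 107.  16.] [576. 101.  -1.] [650. 139.  24.]
tape_roll 0.79 [339. 200.  31.  21.] 443 [489. 169.  17.] [420.  16.  -3.] [665. 232. 153.]
rivet_pot 0.87 [392. 227.  26.  28.] 547 [694. 219.  36.] [600. 190.  -3.] [719. 309.  57.]
mallet 0.87 [124. 220.  84.  32.] 901 [ 332. -482.   21.] [ 191. -583.   -2.] [ 444. -365.   30.]
screwdriver 0.83 [381. 182.  55.   9.] 290 [442. 324.  16.] [374. 273.  -2.] [482. 459.  28.]
paint_tin 0.93 [422. 199.  33.  48.] 1203 [660. 350.  74.] [473.
[... 302 characters left out ...]
80.   1. 117.] [648. -10.  -3.] [755. 200. 169.]
back_stop 0.58 [322. 201.  28.  44.] 303 [683.   2.  18.] [671. -79.  -4.] [713. 116.  26.]
side_stop 0.5 [288. 180.  24.  10.] 186 [612. 109.  16.] [575. 100.   1.] [649. 148.  25.]
tape_roll 0.72 [242. 172.  34.  22.] 507 [484. 169.  17.] [440. 126.  -4.] [531. 256.  28.]
rivet_pot 0.68 [305. 156.  17.  24.] 367 [684. 209.  39.] [656. 190.  -0.] [717. 259.  58.]
mallet 0.88 [201. 365. 110. 105.] 2198 [ 306. -505.   23.] [ 217. -579.   -3.] [ 441. -365.   31.]
screwdriver 0.76 [222. 149.  12.  24.] 150 [433. 308.  22.] [412. 275.   2.] [457. 382.  29.]
paint_tin 0.59 [279. 123.  21.  40.] 895 [633. 345.  73.] [596. 326.  -3.] [679. 413. 115.]
```

```bash
python3 - <<'E'
import cv2,numpy as np
a=cv2.imread("pics/scene0.png")[150:300,200:460]; b=cv2.imread("pics/side0.png")[110:270,190:370]
a=cv2.resize(a,(780,450),interpolation=3)
cv2.imwrite("pics/a.png",a)
from h import *
print(camera_info("wrist")["tool_from_camera"], camera_info("wrist")["intrinsics"])
E
```

```text
[[ 6.88175447e-04  9.65359231e-01  2.60923516e-01 -6.68171003e+01]
 [ 2.27145237e-04 -2.60923722e-01  9.65359394e-01 -1.23489087e+02]
 [ 9.99999737e-01 -6.05069098e-04 -3.98838050e-04 -5.29870765e-01]
 [ 0.00000000e+00  0.00000000e+00  0.00000000e+00  1.00000000e+00]] [[361.64747794   0.         281.13998219]
 [  0.         361.64747794 206.41216436]
 [  0.           0.           1.        ]]
```

View pics/a.png

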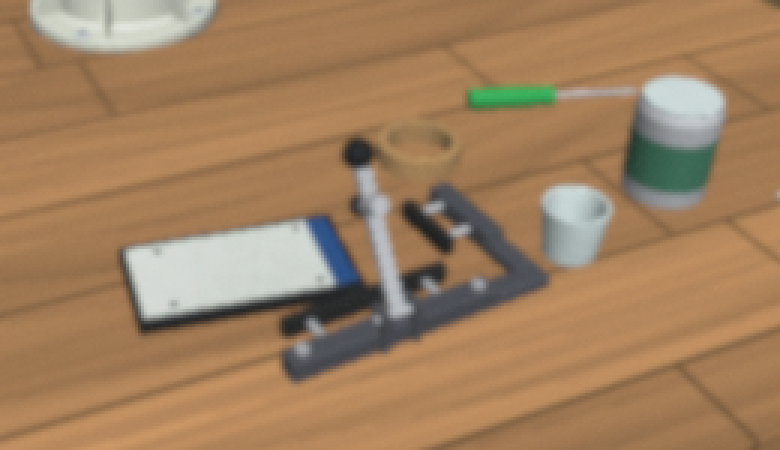

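Picture 1: the plate sits front-left with its blue end toward the side stop. The hold-down is raised above the back stop (knob at about 358,152), and the tape roll, pot and tin are to the right. I'll move the wrist camera over the plate.

```bash
python3 -m creep '[[[6,-3.5,-0.4,-3.1,0,-7.5,0],[6,-7,-0.8,-6.2,0,-15,0],[4,-10.5,-1.2,-9.3,0,-22.5,0],[2,-14,-1.6,-12.4,0,-30,0],[0,-17.5,-2,-15.5,0,-37.5,0],[0,-21,-2.4,-18.6,0,-45,0],[0,-24.5,-2.8,-21.7,0,-52.5,0],[0,-28,-3.2,-24.8,0,-60,0],[0,-31.5,-3.6,-27.9,0,-67.5,0],[0,-35,-4,-31,0,-75,0],[0,-38.5,-4.4,-34.1,0,-82.5,0],[0,-42,-4.8,-37.2,0,-90,0]]]'; python3 -c "
from h import *
st=monitor.observe(); print(st['joint_pos'],st['position'],toolR(st).round(3).tolist())"
```

```text
t: 2.5
position: [469.2, -143.3, 298.8]
eef_rot: [0.558, -0.558, 0.434, -0.435]
wrist_force: [0.6, -0.8, -0.2]
grip_width: -0.0
[-2.99384945e-01  9.29442468e-02  1.85668646e+00 -8.13225715e-05
  1.19114622e+00 -5.46659705e-01] [ 469.21857193 -143.28592157  298.78513386] [[0.245, 0.001, 0.97], [-0.97, -0.0, 0.245], [0.0, -1.0, 0.001]]
```

```bash
python3 -m creep '[[[0,-1,0,1,0,-7.5,0],[0,-2,0,2,0,-15,0],[0,-3,0,3,0,-22.5,0],[0,-4,0,4,0,-30,0],[0,-5,0,5,0,-37.5,0],[0,-6,0,6,0,-45,0],[0,-7,0,7,0,-52.5,0],[0,-8,0,8,0,-60,0],[0,-8,0,9,0,-67.5,0],[0,-8,0,9.2,0,-75,0],[0,-8,0,9.2,0,-82.5,0],[0,-8,0,9.2,0,-90,0]]]'; python3 - <<'E'
from h import *
st=monitor.observe(); print(st["joint_pos"].round(2) if hasattr(st["joint_pos"],"round") else st["joint_pos"],st["position"],toolR(st).round(3).tolist())
p,d,c,P=shot("wrist","w1.png"); np.save("P1.npy",P); cv2.imwrite("w1raw.png",p[:,:,::-1])
for q in ["plate","knob","foot","back_stop","side_stop","jig","tape_roll","pliers"]:
    r=regions_of("wrist",q)
    if r:
        m=cv2.erode(r[0]["region"].astype(np.uint8),np.ones((3,3)))>0; m&=d>0; X=P[m]; np.save("w1_"+q+".npy",X)
        r2=cv2.minAreaRect(X[:,:2].astype(np.float32))
        print(q,round(r[0]["confidence"],2),np.round(r[0]["box"]),np.median(X,0).round(1),np.percentile(X,2,axis=0).round(),np.percentile(X,98,axis=0).round(),np.round(r2[0],1),np.round(r2[1],1),round(r2[2],1))
E
```

```text
t: 3.7
position: [538.6, -45.3, 298.3]
eef_rot: [-0.702, 0.702, 0.087, -0.087]
wrist_force: [0.6, 0.1, -0.3]
grip_width: -0.1
[-0.09  0.18  1.76 -0.    1.21 -1.9 ] [538.61539907 -45.27009834 298.26897063] [[0.97, -0.0, -0.245], [0.245, -0.0, 0.97], [-0.0, -1.0, -0.0]]
plate 0.64 [244. 197. 198. 131.] [589.1 -87.4  14.6] [ 536. -176.   13.] [646.  20.  16.] [596.3 -77.7] [205.1 113.5] 81.2
knob 0.18 [552. 324.  15.  50.] [645.3 337.   16.8] [621. 335.   6.] [667. 346.  33.] [644.  339.4] [52.8 11.8] 8.0
back_stop 0.7 [292. 289. 137.  34.] [678.7  58.1  20. ] [672. -73.   7.] [693.  85.  23.] [682.9   7.5] [ 11.3 164.9] 4.6
side_stop 0.9 [402. 257.  44.  60.] [609.7 111.6  20.4] [576. 106.  10.] [644. 140.  23.] [609.8 125.1] [71.8 36. ] 4.2
jig 0.88 [330. 269. 237.  89.] [622.9 144.7  20.8] [566. -76.   7.] [723. 166.  23.] [644.5  36.1] [114.7 278. ] 11.1
tape_roll 0.88 [483. 170.  87.  78.] [485.1 179.3  23.3] [446. 132.   6.] [526. 216.  25.] [485.9 174.2] [86.1 87.6] 34.8
```

View pics/w1.png

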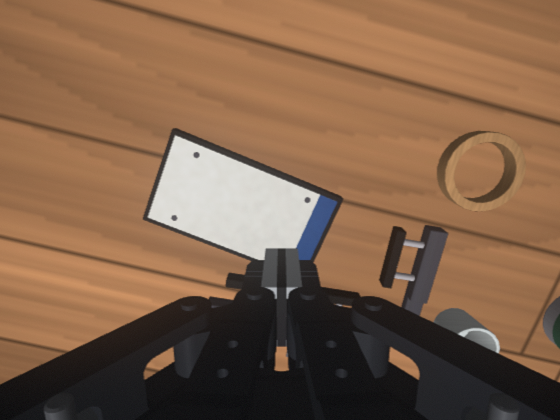

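Picture 2: the plate (175,130 to 310,265) is about 0.25 rad askew to the stops. The back stop lies at (228–358, 281–296) and the side stop at (395,257). I'll fit the jig frame next.

```bash
cat >> h.py <<'E'
def edge(X,along,n=4):
    # lower edge of the other coordinate against 'along' coordinate
    o=1-along; b=np.floor(X[:,along]/n); pts=[]
    for k in np.unique(b):
        s=X[b==k]
        if len(s)>=4: pts.append([s[:,along].mean(),np.percentile(s[:,o],5)])
    pts=np.array(pts); f=cv2.fitLine(pts.astype(np.float32),cv2.DIST_HUBER,0,.01,.01).ravel()
    m=f[1]/f[0]; return m, f[3]-m*f[2], np.abs(pts[:,1]-m*pts[:,0]-(f[3]-m*f[2])).mean(), len(pts)
E
python3 - <<'E'
from h import *
B=np.load("w1_back_stop.npy");S=np.load("w1_side_stop.npy")
B=B[(B[:,2]>17)&(B[:,2]<25)];S=S[(S[:,2]>17)&(S[:,2]<25)]
mb,cb,e,n=edge(B,1); print("back: x=%.4f y+%.1f"%(mb,cb),e,n,"yaw",-np.arctan(mb), B[:,1].min(),B[:,1].max())
ms,cs,e,n=edge(S,0); print("side: y=%.4f x+%.1f"%(ms,cs),e,n,"yaw",np.arctan(ms))
y=(ms*cb+cs)/(1-ms*mb); print("corner",mb*y+cb,y)
for n in ["scene","side"]:
    for q in ["knob","jig"]:
        X=np.load(f"{n}_{q}.npy"); h=X[(X[:,2]>60)&(X[:,1]<40)&(X[:,1]>-60)&(X[:,0]>600)]
        t=h[h[:,2]>h[:,2].max()-25]; print(n,q,len(h),h.max(0).round(),t.mean(0).round(),len(t), np.percentile(t,[5,95],axis=0).round().tolist())
P=np.load("w1_plate.npy"); r=cv2.minAreaRect(P[:,:2].astype(np.float32)); print(cv2.boxPoints(r).round(1).tolist())
E
```

```text
back: x=-0.0791 y+679.0 0.17940935309852485 14 yaw 0.078979574 -74.67077934014831 82.14865561076539
side: y=0.0795 x+59.4 0.2300447669600214 19 yaw 0.079289004
corner 670.0936 112.60532
scene knob 367 [722.  16. 166.] [667.  -1. 156.] 101 [[657.0, -10.0, 143.0], [673.0, 10.0, 165.0]]
scene jig 367 [722.  16. 166.] [667.  -1. 156.] 101 [[657.0, -10.0, 143.0], [673.0, 10.0, 165.0]]
side knob 232 [719.  12. 169.] [658.  -2. 158.] 83 [[649.0, -9.0, 147.0], [669.0, 8.0, 166.0]]
side jig 234 [719.  13. 169.] [659.  -2. 158.] 84 [[649.0, -9.0, 147.0], [670.0, 8.0, 166.0]]
[[524.5999755859375, -170.39999389648438], [636.7999877929688, -187.6999969482422], [668.0, 15.0], [555.7999877929688, 32.29999923706055]]
```

```bash
python3 -m creep '[[[8.5,-1.5,3,-1,0,5,0],[8.5,-3,7,-2,0,9.65,0],[8.5,-4.33,11.5,-2.18,0,9.65,0],[8.5,-4.33,16,-2.18,0,9.65,0],[8.5,-4.33,20,-2.18,0,9.65,0],[8.5,-4.33,24,-2.18,0,9.65,0],[8.5,-4.33,25.8,-2.18,0,9.65,0],[8.5,-4.33,26.3,-2.18,0,9.65,0],[8.5,-4.33,26.3,-2.18,0,9.65,0]]]'; python3 - <<'E'
from h import *
st=monitor.observe(); print(st["position"],toolR(st)[:,0].round(3))
for n in ["side","scene"]:
    p,d,c,P=shot(n,n+"1.png"); np.save(n+"1.npy",P)
    T=(P-np.array(st["position"]))@toolR(st)
    m=(d>0)&(np.abs(T[...,2])<64)&(np.abs(T[...,0])<14)&(P[...,2]>5)&(P[...,2]<80)
    for k in (1,-1):
        s=m&(k*T[...,2]>38); 
        if s.sum(): print(n,k,s.sum(),np.percentile(P[s][:,2],[0,2,5,20]).round(1),T[s].min(0).round(),T[s].max(0).round())
K,Rw,o=cam("side"); q=(np.array(st["position"])-o)@Rw; u=int(K[0,0]*q[0]/q[2]+K[0,2]); v=int(K[1,1]*q[1]/q[2]+K[1,2])
im=cv2.imread("pics/side1.png")[v-70:v+50,u-75:u+85]; cv2.imwrite("pics/s1c.png",cv2.resize(im,None,fx=4.5,fy=4.5,interpolation=2))
E
```

```text
t: 5.05
position: [501.6, -76.9, 35.0]
eef_rot: [0.707, -0.707, -0.025, 0.026]
wrist_force: [0.0, -0.2, -0.8]
grip_width: 84.9
[501.58891545 -76.88577258  34.99779034] [ 0.997  0.073 -0.001]
side 1 36 [30.  31.3 32.6 35.2] [-11. -40.  38.] [10.  5. 50.]
side -1 82 [ 6.5 29.2 31.1 38.7] [-13. -44. -58.] [ 10.  29. -40.]
scene 1 83 [28.2 30.9 35.  43.1] [-10. -45.  38.] [14.  7. 64.]
scene -1 86 [ 5.1 30.9 36.1 43.8] [ -9. -45. -63.] [ 13.  30. -40.]
```

View pics/s1c.png

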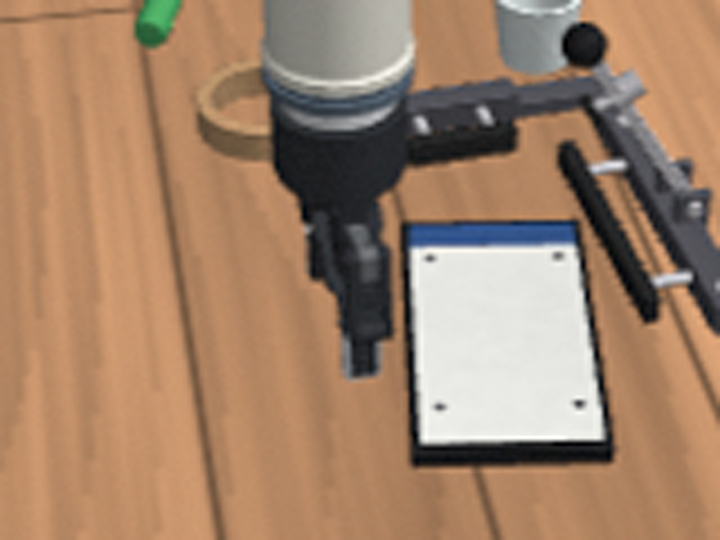

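Picture 3: the open fingers (about 365,370) stand in front of the plate's front edge with a clear gap. The tips measure 6 mm below the TCP. I'll descend and square the plate with both fingers.

```bash
python3 -m creep '[[[8.5,0,1.2,-0.8,0,0,0],[8.5,0,2.3,-0.8,0,0,0],[8.5,0.6,2.3,-0.8,0,0,0],[8.5,1.2,2.3,-0.8,0,0,0],[8.5,1.7,2.3,-0.8,0,0,0],[8.5,2.1,2.3,-0.8,0,0,0],[8.5,2.5,2.3,-0.8,0,0,0],[8.5,2.8,2.3,-0.8,0,0,0]]]'; python3 -m creep '[[[8.5,0.3,0,0,0,0,0],[8.5,0.6,0,0,0,0,0],[8.5,0.9,0,0,0,0,0],[8.5,1.2,0,0,0,0,0],[8.5,1.4,0,0,0,0,0],[8.5,1.6,0,0,0,0,0],[8.5,1.8,0,0,0,0,0],[8.5,1.9,0,0,0,0,0],[8.5,2,0,0,0,0,0],[8.5,2,0,0,0,0,0]]]'; cat >> h.py <<'E'
CO=np.array([669.,111.5]); YW=0.079
EX=np.array([np.cos(YW),np.sin(YW)]); EY=np.array([-np.sin(YW),np.cos(YW)])
def jig(p): v=np.asarray(p)[...,:2]-CO; return np.stack([v@EX,v@EY],-1)
def report(cams=("scene","side"),tag=None):
    st=monitor.observe(); print("tcp jig",jig(st["position"]).round(1),"z",round(st["position"][2],1),"F",np.round(st["wrist_force"],1))
    for n in cams:
        p,d,c,P=shot(n,tag and n+tag+".png")
        for q in ["plate","back_stop","side_stop"]:
            r=regions_of(n,q)
            if not r: print(n,q,"none"); continue
            m=r[0]["region"]&(d>0)
            zlo,zhi=(11,18) if q=="plate" else (17,25)
            m&=(P[...,2]>zlo)&(P[...,2]<zhi)
            if m.sum()<20: continue
            J=jig(P[m]); b=cv2.minAreaRect(J.astype(np.float32)); a=b[2]; a=(a+45)%90-45
            print(n,q,round(r[0]["confidence"],2),"c",np.round(b[0],1),"size",np.round(b[1],1),"yaw deg",round(a,2),"lo",np.percentile(J,1,axis=0).round(1),"hi",np.percentile(J,99,axis=0).round(1))
E
python3 -c "
from h import *
report(tag='2')"
```

```text
t: 5.95
position: [530.5, -82.8, 12.4]
eef_rot: [-0.707, 0.707, 0.026, -0.026]
wrist_force: [-1.4, 0.3, -1.1]
grip_width: 85.4
t: 6.95
position: [550.4, -81.3, 12.3]
eef_rot: [0.707, -0.707, -0.026, 0.026]
wrist_force: [-1.1, -2.7, -0.2]
grip_width: 84.7
tcp jig [-133.5 -182.9] z 12.3 F [-1.1 -2.7 -0.2]
scene plate 0.72 c [ -64.4 -176.1] size [211.6 120.4] yaw deg -2.61 lo [-120.3 -280. ] hi [ -7.6 -74.8]
scene back_stop 0.61 c [  15.6 -108.5] size [168.1  32.9] yaw deg -0.14 lo [   0.2 -191.6] hi [ 25.8 -27.4]
scene side_stop 0.61 c [-54.5   4.3] size [71.3 17.1] yaw deg 2.01 lo [-89.3  -3.6] hi [-19.   10.8]
side plate 0.65 c [ -60.7 -175.3] size [214.3 113.9] yaw deg -4.15 lo [-120.1 -279.2] hi [ -5.2 -77.4]
side back_stop 0.67 c [  15.  -105.2] size [ 30.7 167.3] yaw deg 0.55 lo [   0.5 -187.9] hi [ 16.9 -23.1]
side side_stop none
```

```bash
python3 -c "
import cv2
cv2.imwrite('pics/s2.png',cv2.imread('pics/side2.png')[120:400,180:480].repeat(2,0).repeat(2,1))"
```

```text
(no output)
```

View pics/s2.png

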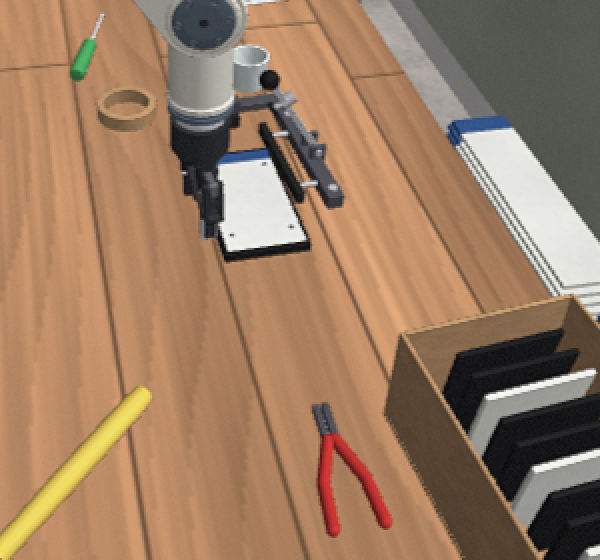

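Picture 4: the plate now looks square to the back stop. The pliers (325,440) and the crate are well clear of the right end. Next I'll push from the right end.

```bash
python3 -m creep '[[[8.5,-1.5,0,0,0,0,0],[5,-1.5,-4.5,0,0,0,0],[2,-1.5,-6,-2,0,0,0],[0,1,-6,-6,0,0,0],[0,4,-6,-10,0,0,0],[0,7.5,-6,-12.5,0,0,0],[0,7.5,-6,-12.8,0,0,0],[0,7.5,-3,-12.8,0,0,0],[0,7.5,-1.4,-12.8,0,0,0],[0,7.5,-1.4,-12.8,0,0,0]]]'; python3 -c "
from h import *
report(tag='3')"
```

```text
t: 8.35
position: [632.0, -202.4, 23.5]
eef_rot: [0.707, -0.706, -0.024, 0.028]
wrist_force: [-0.6, -0.5, -0.2]
grip_width: -0.1
tcp jig [ -61.7 -310. ] z 23.5 F [-0.6 -0.5 -0.2]
scene plate 0.95 c [ -61.6 -175.5] size [114.3 214.7] yaw deg 0.4 lo [-114.3 -279.5] hi [ -7.1 -74.8]
scene back_stop 0.93 c [   8.3 -109.9] size [ 19.5 166.3] yaw deg 3.68 lo [   1.6 -190.5] hi [ 14.4 -27.4]
scene side_stop 0.63 c [-57.1   6.7] size [72.6 32.5] yaw deg 10.43 lo [-92.6  -5. ] hi [-19.8  20.8]
side plate 0.61 c [ -75.4 -174.8] size [216.2  95. ] yaw deg -5.97 lo [-121.8 -276.2] hi [-25.6 -72.1]
side back_stop none
side side_stop 0.75 c [-58.8  10.4] size [31.1 71.4] yaw deg -1.05 lo [-94.3  -4.8] hi [-23.3  15.6]
```

```bash
python3 -m creep '[[[0,0,0,1,0,0,0],[0,0,0,1.8,0,0,0],[0,0,0,2.5,0,0,0],[0,0,0,3.2,0,0,0],[0,0,0,3.9,0,0,0],[0,0,0,4.6,0,0,0],[0,0,0,5.2,0,0,0],[0,0,0,5.8,0,0,0],[0,0,0,6.4,0,0,0],[0,0,0,6.8,0,0,0],[0,0,0,7.2,0,0,0],[0,0,0,7.4,0,0,0]]]'; python3 -c "
from h import *
report(tag='4')
p,d,c,P=shot('wrist','w4.png')"
```

```text
t: 9.95
position: [629.2, -129.6, 26.6]
eef_rot: [-0.706, 0.707, 0.026, -0.026]
wrist_force: [0.8, -6.0, 5.3]
grip_width: -0.1
tcp jig [ -58.7 -237.2] z 26.6 F [ 0.8 -6.   5.3]
scene plate 0.63 c [ -64.6 -128.6] size [210.8 116.5] yaw deg -0.69 lo [-120.1 -230.8] hi [ -8.9 -27.9]
scene back_stop 0.74 c [  19.9 -107.6] size [169.6  40.1] yaw deg -0.05 lo [-1.000e-01 -1.912e+02] hi [ 23.3 -23.5]
scene side_stop 0.63 c [-174.4   73.8] size [84.5 83.7] yaw deg 38.62 lo [-220.7   30.3] hi [-133.9  112.8]
side plate 0.89 c [ -65.9 -126.9] size [212.6 114.6] yaw deg -1.21 lo [-122.7 -230.6] hi [-17.2 -25.7]
side back_stop 0.39 c [   8.3 -166.6] size [44.6 40.1] yaw deg 44.11 lo [  -0.8 -191.2] hi [  34.1 -138.2]
side side_stop 0.71 c [-57.5   6.6] size [74.2 29.5] yaw deg 12.83 lo [-93.8  -3.6] hi [-20.3  22. ]
```

View pics/w4.png

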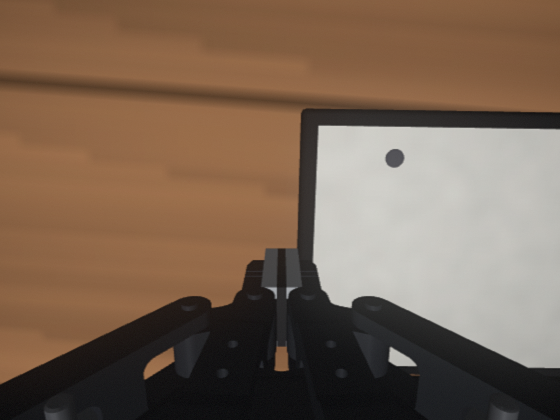

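Picture 5: the fingertips (about 300,265) bear on the middle of the plate's right end and the plate is square. I'll check the force reading while holding still.

```bash
python3 -m creep '[[[0,0,0,0,0,0,0],[0,0,0,0,0,0,0]]]'; python3 -m creep '[[[0,0,-0.1,-0.5,0,0,0],[0,0,-0.1,-0.8,0,0,0],[0,0,-0.1,-0.8,0,0,0]]]';python3 -m creep '[[[0,0,-0.1,-0.2,0,0,0],[0,0,-0.1,0.2,0,0,0],[0,0,-0.1,0.6,0,0,0],[0,0,-0.1,0.8,0,0,0]]]'; python3 -m creep '[[[0,0,0,0.4,0,0,0],[0,0,0,0.8,0,0,0],[0,0,0,1.2,0,0,0]]]'
```

```text
t: 10.6
position: [629.2, -129.4, 26.5]
eef_rot: [0.707, -0.707, -0.026, 0.026]
wrist_force: [1.0, -3.3, 4.8]
grip_width: -0.2
t: 10.9
position: [628.9, -137.8, 26.8]
eef_rot: [0.707, -0.706, -0.025, 0.026]
wrist_force: [-0.1, -0.5, -0.6]
grip_width: -0.3
t: 11.3
position: [628.8, -129.1, 28.2]
eef_rot: [0.707, -0.707, -0.026, 0.026]
wrist_force: [0.5, -2.1, -0.4]
grip_width: 0.2
t: 11.6
position: [628.0, -117.4, 28.3]
eef_rot: [-0.707, 0.707, 0.026, -0.026]
wrist_force: [0.1, -1.5, -1.1]
grip_width: 0.1
```

```bash
python3 -m creep '[[[0,0,0,0.2,0,0,0],[0,0,0,0.4,0,0,0],[0,0,0,0.6,0,0,0],[0,0,0,0.6,0,0,0]]]'; python3 -m creep '[[[0,0,0,0.2,0,0,0],[0,0,0,0.4,0,0,0],[0,0,0,0.4,0,0,0]]]';  python3 -c "
from h import *
report(tag='5')"
```

```text
t: 12.0
position: [627.6, -111.5, 28.3]
eef_rot: [0.707, -0.707, -0.026, 0.026]
wrist_force: [-0.4, -0.2, -0.1]
grip_width: 0.4
t: 12.3
position: [627.4, -107.7, 28.3]
eef_rot: [-0.707, 0.707, 0.026, -0.026]
wrist_force: [0.6, -0.5, 0.4]
grip_width: -0.1
tcp jig [ -58.8 -215.2] z 28.3 F [ 0.6 -0.5  0.4]
scene plate 0.82 c [ -63.6 -107.2] size [124.3 215.6] yaw deg 4.6 lo [-121.5 -208.5] hi [-9.5 -2. ]
scene back_stop 0.72 c [  14.9 -109.9] size [ 29.9 166.5] yaw deg 0.04 lo [   0.7 -191.4] hi [ 15.5 -27.6]
scene side_stop none
side plate 0.65 c [ -71.6 -104.4] size [114.4 214.2] yaw deg 2.31 lo [-123.5 -209.3] hi [-19.4  -1.7]
side back_stop 0.57 c [   6.8 -158.4] size [40.2 64.4] yaw deg 28.61 lo [  -0.6 -191.9] hi [  19.4 -121.8]
side side_stop 0.67 c [-58.5   6.5] size [62.1 18.2] yaw deg 4.19 lo [-88.8  -2.7] hi [-29.   14.7]
```

```bash
python3 -m creep '[[[0,0,0,-1.5,0,0,0],[2,0,-3,-1.5,0,0,0],[4,-3,-5,-1.5,0,0,0],[6,-7,-5,0,0,0,0],[8.5,-9.5,-5,3.5,0,0,0],[8.5,-9.5,-5,7.5,0,0,0],[8.5,-9.5,-4.5,11,0,0,0],[8.5,-9.5,-1,11,0,0,0],[8.5,-9.5,1.5,11,0,0,0],[8.5,-9.5,1.5,11,0,0,0]]]'; python3 -m creep '[[[8.5,0.4,0,0,0,0,0],[8.5,0.8,0,0,0,0,0],[8.5,1.1,0,0,0,0,0],[8.5,1.4,0,0,0,0,0],[8.5,1.7,0,0,0,0,0],[8.5,2,0,0,0,0,0],[8.5,2,0,0,0,0,0]]]';  python3 -c "
from h import *
report(tag='6')"
```

```text
t: 13.7
position: [522.5, -5.4, 10.9]
eef_rot: [0.707, -0.707, -0.024, 0.028]
wrist_force: [-1.0, -0.3, 0.7]
grip_width: 84.6
t: 14.4
position: [543.6, -3.6, 13.3]
eef_rot: [-0.707, 0.707, 0.025, -0.027]
wrist_force: [-4.6, -1.4, 3.2]
grip_width: 85.0
tcp jig [-134.1 -104.9] z 13.3 F [-4.6 -1.4  3.2]
scene plate 0.97 c [ -67.1 -106.2] size [213.2 119.9] yaw deg -0.14 lo [-121.3 -210.8] hi [-9.  -2.5]
scene back_stop 0.62 c [  11.4 -109.4] size [167.4  28.1] yaw deg -2.2 lo [  -0.5 -191.5] hi [ 20.6 -27.9]
scene side_stop none
side plate 0.96 c [ -64.8 -105.5] size [213.8 116.1] yaw deg -0.71 lo [-121.  -209.3] hi [-9.7 -4.3]
side back_stop 0.7 c [  13.2 -108.3] size [166.2  26.3] yaw deg -0.55 lo [  -0.  -188.9] hi [ 22.1 -28.5]
side side_stop none
```

```bash
python3 -m creep '[[[8.5,0.2,-0.1,0,0,0,0],[8.5,0.4,-0.1,0,0,0,0],[8.5,0.5,-0.1,0,0,0,0],[8.5,0.5,-0.1,0,0,0,0]]]'; python3 -m creep '[[[8.5,0.2,0,0,0,0,0],[8.5,0.3,0,0,0,0,0],[8.5,0.3,0,0,0,0,0]]]';python3 -m creep '[[[8.5,0.2,0,0,0,0,0],[8.5,0.2,0,0,0,0,0],[8.5,0.2,0,0,0,0,0]]]';  python3 -c "
from h import *
report(tag='7')"
```

```text
t: 15.2
position: [550.0, -3.2, 14.3]
eef_rot: [0.707, -0.707, -0.026, 0.026]
wrist_force: [-0.7, -0.2, 0.1]
grip_width: 85.1
t: 15.5
position: [552.2, -3.0, 14.3]
eef_rot: [-0.707, 0.707, 0.026, -0.026]
wrist_force: [-4.1, -0.9, 0.9]
grip_width: 85.2
t: 15.8
position: [553.7, -2.9, 14.2]
eef_rot: [-0.707, 0.707, 0.025, -0.027]
wrist_force: [-5.3, -1.4, 2.5]
grip_width: 84.9
tcp jig [-124.  -104.9] z 14.2 F [-5.3 -1.4  2.5]
scene plate 0.66 c [ -56.9 -108.2] size [210.5 119.2] yaw deg -0.12 lo [-112.3 -211.5] hi [-1.6 -6.6]
scene back_stop 0.56 c [  20.1 -109.2] size [ 37.9 166.2] yaw deg 0.28 lo [   1.6 -192.1] hi [ 25.8 -28.5]
scene side_stop 0.54 c [-56.3   9.3] size [27.1 73. ] yaw deg -0.86 lo [-91.6  -3.9] hi [-19.9  19.7]
side plate 0.7 c [ -53.6 -105.7] size [216.2 112.7] yaw deg -1.98 lo [-110.4 -209.7] hi [-1.1 -6.4]
side back_stop 0.84 c [  15.5 -107.4] size [ 34.1 170.7] yaw deg 2.94 lo [   0.7 -189.5] hi [ 20.  -27.3]
side side_stop 0.61 c [-42.2   4.2] size [36.2 12.2] yaw deg 2.58 lo [-60.   -2.1] hi [-25.   10.8]
```

```bash
python3 -m creep '[[[8.5,-1.5,0,0,0,0,0],[6,-1.5,-4,0,0,0,0],[4,-1.5,-6,-4,0,0,0],[2,0,-6,-8.5,0,0,0],[0,3.5,-6,-12,0,0,0],[0,6.7,-6,-13,0,0,0],[0,6.7,-3,-13,0,0,0],[0,6.7,-1.4,-13,0,0,0],[0,6.7,-1.4,-13,0,0,0],[0,6.7,-1.4,-12.4,0,0,0],[0,6.7,-1.4,-12,0,0,0],[0,6.7,-1.4,-11.7,0,0,0]]]'; python3 -m creep '[[[0,0,0,0.3,0,0,0],[0,0,0,0.5,0,0,0],[0,0,0,0.5,0,0,0]]]'; python3 -m creep '[[[0,0,0,0.2,0,0,0],[0,0,0,0.3,0,0,0],[0,0,0,0.3,0,0,0]]]'; python3 -c "
from h import *
report(tag='8')"
```

```text
t: 17.4
position: [630.2, -113.9, 29.4]
eef_rot: [-0.707, 0.707, 0.027, -0.026]
wrist_force: [0.7, -0.2, 0.4]
grip_width: 0.2
t: 17.7
position: [629.6, -109.3, 28.6]
eef_rot: [-0.707, 0.707, 0.026, -0.026]
wrist_force: [-0.8, -0.5, 0.5]
grip_width: 0.2
t: 18.0
position: [629.5, -107.1, 28.5]
eef_rot: [-0.706, 0.707, 0.026, -0.026]
wrist_force: [-0.1, -5.1, 1.3]
grip_width: 0.1
tcp jig [ -56.6 -214.8] z 28.5 F [-0.1 -5.1  1.3]
scene plate 0.86 c [ -56.4 -107.6] size [117.4 211.4] yaw deg 0.35 lo [-109.8 -208.7] hi [-1.3 -5.9]
scene back_stop 0.6 c [  13. -108.] size [ 26.9 170. ] yaw deg 1.17 lo [   0.4 -192. ] hi [ 18.  -25.4]
scene side_stop 0.49 c [-56.7   9.1] size [73.2 22.6] yaw deg 0.7 lo [-93.2  -1.9] hi [-20.1  14.4]
side plate 0.7 c [ -55.6 -105.2] size [116.7 217.7] yaw deg 0.23 lo [-112.9 -209.2] hi [-0.4 -1.3]
side back_stop 0.57 c [  12.7 -151.7] size [22.7 75.4] yaw deg 0.63 lo [   1.4 -188.9] hi [  23.3 -120. ]
side side_stop 0.48 c [-58.4   6.4] size [19.3 65.3] yaw deg -4.32 lo [-90.5  -1.9] hi [-26.3  16. ]
```

```bash
python3 -m creep '[[[0,0,0,0.1,0,0,0],[0,0,0,0.2,0,0,0],[0,0,0,0.2,0,0,0]]]'; python3 -m creep '[[[0,0,0,0,0,0,0]]]'; python3 - <<'E'
from h import *
p,d,c,P=shot('scene','sc9.png'); cv2.imwrite('pics/sc9c.png',cv2.resize(p[205:275,270:375,::-1],None,fx=7,fy=7,interpolation=2))
E
```

```text
t: 18.7
position: [629.4, -105.3, 28.5]
eef_rot: [-0.706, 0.707, 0.026, -0.026]
wrist_force: [-0.6, -6.4, 2.0]
grip_width: 0.3
t: 18.8
position: [629.4, -105.3, 28.5]
eef_rot: [-0.706, 0.707, 0.026, -0.026]
wrist_force: [0.3, -5.2, 2.5]
grip_width: -0.0
```

View pics/sc9c.png

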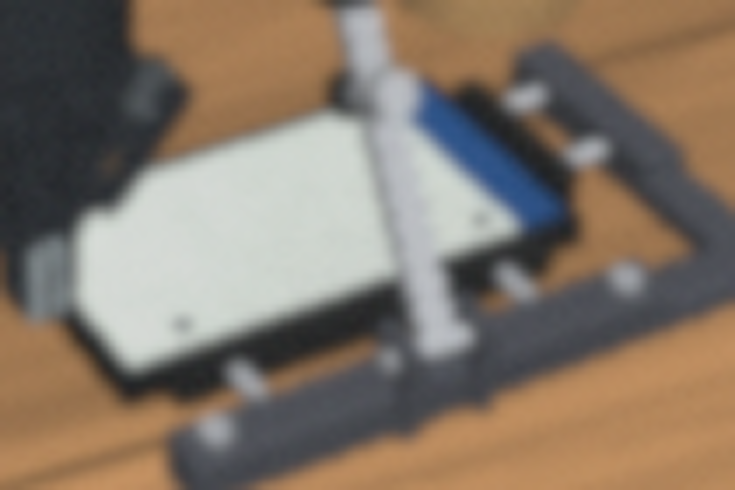

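Picture 6: the blue end sits on the side stop (520,130) and the long edge lies along the back stop, with the arm swung up over it. I'll back off and check from above.

```bash
python3 -m creep '[[[0,0,0,-0.3,0,0,0],[0,0,0,-1.5,0,0,0],[0,0,-4,-1.5,0,0,0],[0,0,-9,-1.5,0,0,0],[0,0,-14,-1.5,0,0,0],[0,0,-19,-1.5,0,0,0],[0,0,-24,0,0,0,0],[0,2,-27,3,0,0,0],[0,3.7,-27,7,0,0,0],[0,3.7,-27,10.8,0,0,0],[0,3.7,-27,10.8,0,0,0],[0,3.7,-27,10.8,0,0,0]]]'; python3 - <<'E'
from h import *
st=monitor.observe(); print(st["position"],jig(st["position"]))
p,d,c,P=shot("wrist","w9.png"); np.save("P9.npy",P)
for q in ["plate","back_stop","side_stop","knob"]:
    r=regions_of("wrist",q)
    if r:
        m=r[0]["region"]&(d>0); zl=(11,18) if q=="plate" else (17,25) if q!="knob" else (100,180)
        m&=(P[...,2]>zl[0])&(P[...,2]<zl[1])
        if m.sum()<10: continue
        J=jig(P[m]); b=cv2.minAreaRect(J.astype(np.float32)); print(q,round(r[0]["confidence"],2),np.round(b[0],1),np.round(b[1],1),round((b[2]+45)%90-45,2),J.min(0).round(1),J.max(0).round(1),P[m].max(0).round())
        if q in("back_stop","side_stop"):
            W=P[m]; print(edge(W,1 if q=="back_stop" else 0))
            np.save("w9_"+q+".npy",W)
E
```

```text
t: 20.05
position: [657.9, 6.2, 298.0]
eef_rot: [0.707, -0.707, -0.026, 0.027]
wrist_force: [-0.0, -0.3, -0.7]
grip_width: -0.2
[657.85865869   6.15884057 297.99674325] [ -19.41989091 -104.13336253]
plate 0.92 [ -54.4 -100.9] [210.1 115.3] -0.2 [-112.2 -205.8] [3.5 4.1] [688. 115.  18.]
back_stop 0.87 [  20.1 -103.5] [169.3  35.2] -0.06 [   2.4 -188.1] [ 37.6 -18.9] [719.  94.  24.]
(np.float32(-0.07698037), np.float32(680.8138), np.float64(0.1769368147393022), 35)
side_stop 0.82 [-56.3  20.7] [73.1 34.1] 0.09 [-92.8   3.6] [-19.7  37.8] [649. 145.  23.]
(np.float32(0.08067711), np.float32(61.851837), np.float64(0.357727038583166), 20)
knob 0.69 [  -2.2 -104.8] [25.8 55.1] -1.96 [ -29.8 -117.2] [ 25.5 -91.4] [703.  19. 167.]
```

View pics/w9.png

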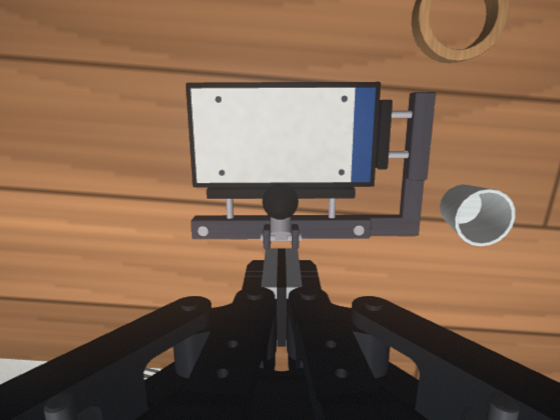

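Picture 7: the plate (187–380, 83–187) lies along the back stop (row 190) and side stop (col 378). The knob is at (280,201). I'll measure the residual stop compression against the fixed steel blocks.

```bash
python3 - <<'E'
from h import *
for f in ("P9.npy","P1.npy"):
    P=np.load(f); J=np.dstack([jig(P),P[...,2]])
    z=J[...,2]
    def prof(a,lo,hi,name):
        b=1-a; out=[]
        for s in np.arange(lo,hi,6):
            m=(J[...,b]>s)&(J[...,b]<s+6)&(z>14.5)&(z<60)&(J[...,a]>-12)&(J[...,a]<85); 
            q=J[m]
            if len(q)<8: continue
            st=q[(q[:,2]>18.5)&(q[:,2]<24)&(q[:,a]<30)]; bl=q[q[:,a]>40]
            out.append([s,st[:,a].min() if len(st) else np.nan,bl[:,a].min() if len(bl) else np.nan,bl[:,a].max() if len(bl) else np.nan,np.median(bl[:,2]) if len(bl) else np.nan])
        print(f,name); print(np.round(out,1).tolist())
    prof(0,-180,-125,"back x: face, block in, block out, z"); prof(0,-80,-30,"back"); prof(1,-90,-20,"side y")
E
```

```text
P9.npy back x: face, block in, block out, z
[[-180.0, 3.2, 40.1, 62.7, 22.2], [-174.0, 2.4, 40.0, 62.2, 21.9], [-168.0, 2.6, 40.1, 61.9, 22.1], [-162.0, 3.4, 40.2, 62.2, 22.2], [-156.0, 2.6, 40.0, 62.2, 22.3], [-150.0, 3.2, 40.4, 62.1, 22.0], [-144.0, 2.7, 40.4, 62.5, 21.9], [-138.0, 2.4, 40.1, 62.2, 22.1], [-132.0, 2.6, 40.0, 62.0, 22.0], [-126.0, 2.7, 40.1, 66.7, 39.5]]
P9.npy back
[[-80.0, 2.7, 40.0, 62.5, 22.2], [-74.0, 2.7, 40.0, 62.7, 22.3], [-68.0, 2.7, 40.3, 62.7, 22.2], [-62.0, 2.5, 40.1, 62.8, 22.1], [-56.0, 2.8, 40.0, 62.6, 22.2], [-50.0, 2.6, 40.0, 62.7, 21.9], [-44.0, 2.8, 40.4, 63.0, 22.0], [-38.0, 2.9, 40.3, 62.6, 22.1], [-32.0, 2.9, 40.4, 62.9, 22.2]]
P9.npy side y
[[-90.0, 3.6, 40.3, 60.2, 22.0], [-84.0, 3.6, 40.2, 60.7, 22.2], [-78.0, 3.8, 40.1, 60.7, 22.0], [-72.0, 3.9, 40.3, 60.1, 22.0], [-66.0, 4.2, 40.0, 60.3, 22.0], [-60.0, 3.7, 40.0, 60.6, 21.9], [-54.0, 3.9, 40.4, 61.1, 21.9], [-48.0, 4.2, 40.2, 60.2, 22.2], [-42.0, 3.8, 40.2, 60.2, 22.0], [-36.0, 4.2, 40.2, 60.5, 22.2], [-30.0, 4.0, 40.2, 60.3, 22.1], [-24.0, 4.0, 40.1, 60.7, 22.1]]
P1.npy back x: face, block in, block out, z
[[-180.0, 0.0, nan, nan, nan], [-174.0, 1.2, nan, nan, nan]]
P1.npy back
[[-68.0, 1.1, nan, nan, nan], [-62.0, 0.6, nan, nan, nan], [-56.0, 1.1, nan, nan, nan], [-50.0, 1.4, nan, nan, nan], [-44.0, 0.7, nan, nan, nan], [-38.0, 1.2, nan, nan, nan], [-32.0, 1.1, nan, nan, nan]]
P1.npy side y
[[-90.0, 0.7, 40.0, 60.6, 22.3], [-84.0, 0.8, 40.1, 60.5, 22.1], [-78.0, 0.6, 40.2, 59.6, 22.4], [-72.0, 0.5, 40.0, 60.1, 22.1], [-66.0, 0.8, 40.1, 60.6, 22.3], [-60.0, 1.0, 40.4, 60.0, 22.3], [-54.0, 0.5, 40.0, 60.0, 22.2], [-48.0, 0.7, 40.0, 60.3, 22.3], [-42.0, 0.6, 40.1, 59.8, 22.3], [-36.0, 0.7, 40.1, 60.0, 22.3], [-30.0, 0.8, 40.0, 59.7, 22.2], [-24.0, 1.1, 40.2, 60.0, 22.3]]
```

Plate check: the wrist view gives plate yaw −0.2°. The stops are compressed about 2 mm (back) and 3 mm (side), so it is flush on both. Next is the hold-down: bring the closed fingertip behind and above the knob, then follow its arc.

```bash
python3 -m creep '[[[0,2,1,0,0,0,0],[0,3.5,5,0,0,0,0],[0,3.5,9,0,0,0,0],[0,3.5,11.5,0,0,0,0],[0,3.5,11.9,0,0,0,0],[0,3.5,11.9,0,0,0,0],[0,3.0,11.9,0,0,0,0],[0,2.66,11.9,0,0,0,0],[0,2.66,11.9,0,0,0,0]]]'; python3 -c "
from h import *
st=monitor.observe(); print(jig(st['position']),st['position'][2])"
```

```text
t: 21.2
position: [684.7, 7.6, 180.9]
eef_rot: [-0.707, 0.707, 0.027, -0.025]
wrist_force: [0.4, 0.3, 0.1]
grip_width: -0.3
[   7.43227945 -104.78079975] 180.91062442928182
```

```bash
python3 -m creep '[[[0,-0.89,0.51,0,0,0,0],[0,-1.73,1.01,0,0,0,0],[0,-2.59,1.62,0,0,0,0],[0,-3.42,2.29,0,0,0,0],[0,-4.19,3.01,0,0,0,0],[0,-4.89,3.78,0,0,0,0],[0,-5.55,4.62,0,0,0,0],[0,-6.13,5.5,0,0,0,0],[0,-6.65,6.42,0,0,0,0],[0,-7.09,7.37,0,0,0,0],[0,-7.09,7.37,0,0,0,0]]]'; cat >> h.py <<'E'
def knob(tag=None):
    st=monitor.observe(); print("tcp",jig(st["position"]).round(1),round(st["position"][2],1))
    for n in ("scene","side"):
        p,d,c,P=shot(n,tag and n+tag+".png"); r=regions_of(n,"knob"); J=np.dstack([jig(P),P[...,2]])
        if not r: print(n,"no knob"); continue
        dark=(p.max(-1)<60)
        m=r[0]["region"]&(d>0)&(J[...,2]>25)&(np.abs(J[...,1]+105)<20)
        m2=m&dark
        for k in (m,m2):
            if k.sum()>5: print(n,round(r[0]["confidence"],2),k.sum(),np.percentile(J[k],[2,50,98],axis=0).round(1).tolist())
E
python3 -c "
from h import *
knob('10')"
```

```text
t: 22.3
position: [612.3, 2.5, 103.8]
eef_rot: [0.707, -0.707, -0.025, 0.027]
wrist_force: [-0.4, 0.1, -0.2]
grip_width: -0.1
tcp [ -65.1 -104.2] 103.8
scene 0.89 310 [[-80.2, -119.5, 37.9], [-24.8, -112.0, 55.2], [46.3, -102.1, 81.9]]
scene 0.89 17 [[-76.1, -119.3, 70.8], [-71.8, -115.5, 78.7], [-69.1, -111.8, 83.5]]
side 0.57 335 [[-90.6, -119.3, 36.2], [-36.7, -110.2, 60.8], [46.5, -97.5, 84.7]]
side 0.57 79 [[-91.8, -121.0, 43.5], [-79.9, -112.7, 77.5], [-40.8, -100.7, 86.0]]
```

```bash
python3 -m creep '[[[0,-0.24,0.8,0,0,0,0],[0,-0.53,1.4,0,0,0,0],[0,-0.6,1.8,0,0,0,0],[0,-0.7,2.2,0,0,0,0],[0,-0.9,2.6,0,0,0,0],[0,-1.2,3.0,0,0,0,0],[0,-1.2,3.0,0,0,0,0],[0,-1.2,3.0,0,0,0,0]]]'; python3 -c "
from h import *
knob('11')"
```

```text
t: 23.3
position: [601.5, 1.6, 75.4]
eef_rot: [0.707, -0.707, -0.026, 0.026]
wrist_force: [0.1, 0.3, 0.1]
grip_width: -0.2
tcp [ -75.9 -104.2] 75.4
side 0.92 314 [[-95.0, -119.2, 30.8], [-36.1, -110.2, 41.1], [44.5, -97.6, 55.7]]
side 0.92 56 [[-96.9, -120.3, 39.9], [-88.5, -113.7, 48.3], [-76.1, -103.3, 56.3]]
```

```bash
python3 -m creep '[[[0,0,0.3,0,0,0,0],[0,0,0.6,0,0,0,0],[0,0,0.6,0,0,0,0]]]'; python3 -m creep '[[[0,0,0.2,0,0,0,0],[0,0,0.4,0,0,0,0],[0,0,0.4,0,0,0,0]]]'; python3 -m creep '[[[0,0,0.1,0,0,0,0],[0,0,0.2,0,0,0,0],[0,0,0.2,0,0,0,0]]]'
```

```text
t: 23.8
position: [601.7, 1.6, 69.2]
eef_rot: [-0.707, 0.707, 0.026, -0.026]
wrist_force: [0.4, 0.8, 0.4]
grip_width: -0.1
t: 24.1
position: [601.6, 1.6, 65.3]
eef_rot: [0.707, -0.707, -0.026, 0.026]
wrist_force: [-0.3, -0.3, 1.8]
grip_width: -0.2
t: 24.4
position: [601.7, 1.6, 63.5]
eef_rot: [0.707, -0.707, -0.026, 0.026]
wrist_force: [-2.1, 0.5, 3.9]
grip_width: -0.0
```

```bash
python3 -m creep '[[[0,0,-0.3,0,0,0,0],[0,0,-3,0,0,0,0],[0,0,-8,0,0,0,0],[0,0,-13,0,0,0,0],[0,-1,-18,0,0,0,0],[0,-1,-23,0,0,0,0],[0,1,-23.5,0,0,0,0],[0,5,-23.5,0,0,0,0],[0,5.5,-23.5,0,0,0,0],[0,5.5,-23.5,0,0,0,0]]]'; python3 - <<'E'
from h import *
knob('12')
p,d,c,P=shot("wrist","w12.png")
for q in ["plate","back_stop","side_stop","knob"]:
    r=regions_of("wrist",q)
    if r:
        m=r[0]["region"]&(d>0); zl=(11,18) if q=="plate" else (17,25) if q!="knob" else (27,60)
        m&=(P[...,2]>zl[0])&(P[...,2]<zl[1]); J=jig(P[m])
        b=cv2.minAreaRect(J.astype(np.float32)); print(q,round(r[0]["confidence"],2),np.round(b[0],1),np.round(b[1],1),round((b[2]+45)%90-45,2),J.min(0).round(1),J.max(0).round(1),np.percentile(P[m][:,2],[50,99]).round(1))
s=cv2.imread("pics/side12.png"); cv2.imwrite("pics/s12c.png",cv2.resize(s[165:245,255:375],None,fx=6,fy=6,interpolation=2))
E
```

```text
t: 25.4
position: [657.3, 5.8, 297.9]
eef_rot: [0.707, -0.707, -0.026, 0.026]
wrist_force: [-0.6, 0.3, 0.1]
grip_width: -0.0
tcp [ -20.  -104.5] 297.9
scene no knob
side 0.67 326 [[-94.9, -118.6, 27.2], [-35.5, -109.9, 36.0], [48.6, -96.1, 48.9]]
side 0.67 57 [[-96.8, -121.6, 30.6], [-87.8, -113.3, 40.0], [-78.4, -103.5, 47.9]]
plate 0.92 [ -54.7 -100.9] [210.5 114.8] -0.34 [-112.2 -206. ] [3.  4.2] [14.5 16.4]
side_stop 0.75 [-56.   20.4] [73.3 33.4] 0.02 [-92.7   3.7] [-19.3  37.1] [20.7 22.6]
knob 0.89 [ -21.  -105.5] [ 26.2 152.3] -1.44 [ -97.1 -117.1] [ 55.2 -90.9] [37.  48.9]
```

View pics/w12.png

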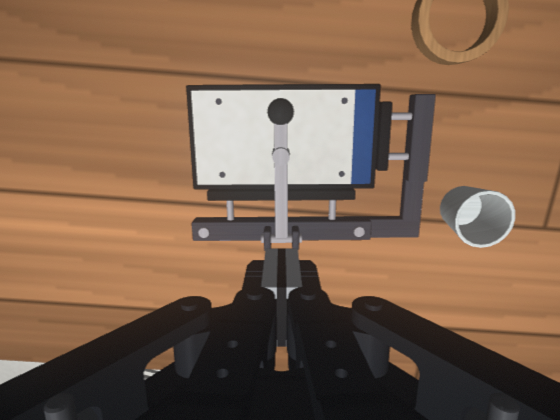

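View pics/s12c.png

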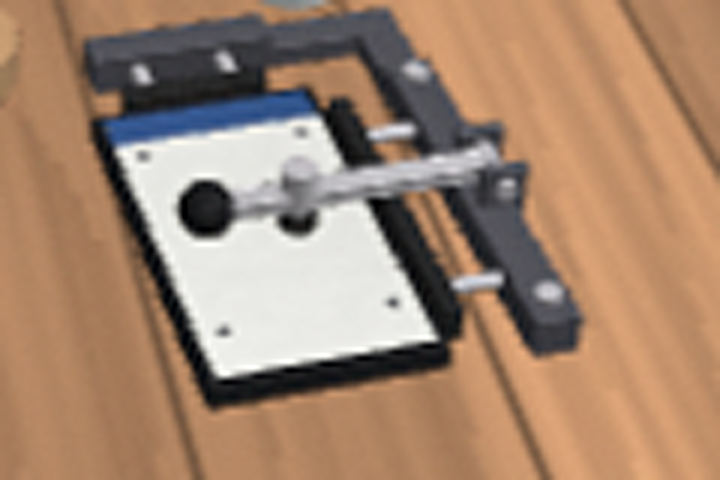

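Picture 8: the arm lies level across the plate (knob at 280,111) and the plate is still against both stops. Picture 9: from the side, the foot (298,215) rests on the white face and the bar is level. The gripper is clear of everything, so I'm handing in.

```bash
python3 -c "
from h import *
print(workorder.job_done(), monitor.observe()['t'])"
```

```text
the job is handed in; nothing more can be done
the job is handed in; nothing more can be done
```

The plate is seated against both stops with the hold-down foot resting on it. I handed the job in at about 26 s with the gripper clear of everything.

**What I did:**
- I squared the plate with the two open fingers on its front edge and slid it to the side stop from its right end.
- I then pushed it onto the back stop and nudged it onto the side stop again.
- Last, I swung the hold-down down by its knob with the closed fingertips and withdrew.

**Last checks:**
- **Plate:** it is within about 0.4° of square and in contact with both stops. That leaves them compressed by roughly 2 mm (back) and 3 mm (side), so it sits that much past the nominal seat point.
- **Hold-down:** it stayed at about 0.02 rad after I let go. The foot is on the plate at an estimated 2 N.
- **Forces:** the highest wrist readings were about 6 N while pushing the plate and 4 N at the knob. They come only from the end of each move, so peaks within a move were not seen.

**Checks that failed or disagreed:**
- The networks often missed the stops, and missed the knob in the last scene picture. They never found the pliers, which I saw in a picture only.
- The scene and side cameras' plate angles scattered by a few degrees, so I relied on the wrist camera.
- The last wrist view did not return the back stop, so its contact after the hold-down was judged from the pictures.
- I did not re-measure the other bench items after the moves. The robot's path stayed clear of them, and the tape roll and pot looked unmoved in the last pictures.

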